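Shut and bolt the sealed stock box

ROBOT

A 6-joint arm with a two-finger parallel gripper is mounted at the origin on the work surface. World frame = base frame: x ahead of the robot, y to its left, z up, the work surface at z = 0. Lengths are in m, angles in degrees, forces in N, time in s.
With the tool pointing down it reaches from about 0.3 to 0.75 m from the base axis. Payload 8.5 kg.
Tool frame: the origin (TCP) lies midway between the tips of the shut fingers; the grasp point (between the pads) lies env.tcp_to_grasp behind it (env.tcp_to_grasp is the distance from the TCP to the grasp point, in m); z points along the fingers, y is the line along which they close (so a half turn about z gives the same grasp; the last joint's range is limited). The gripper opens to 85 mm and grips with 20 to 120 N. Pads are 22 mm wide; open, the fingers measure 114 mm over their backs; the gripper's body (76 mm by 85 mm) begins 54 mm behind the grasp point. The pads swing forward as they close: fully open they stand 13 mm farther back than shut.
Start: joints at [63.008, 21.807, 74.336, -0, 83.858, -12.336], TCP at [0.139, 0.532, 0.197] pointing down, gripper open.
Joint ranges: [-178.18, 178.18], [-50.72, 133.34], [12.68, 142.11], [-81.47, 261.47], [9.98, 163.14], [-165.26, 165.26]. Speed limits (degrees/s): [136.94, 136.94, 180, 180, 180, 180].

INTERFACE

Orientations are given as a 3x3 rotation matrix whose columns are the frame's x, y, z axes.
In Python, from rig import observe, optics, job, env gives the robot as it stands. The module is installed in compiled form; this text tells all that it offers.
- The arm moves only by the shell command python3 -m jog 'ROWS' [FORCE]. ROWS is JSON, a list of rows, each a list of 7 numbers: the turn, a rotation vector about the tool's x, y, z in rad, then the shift along the tool's x, y, z in m, then the opening in per cent of the stroke, from 0 (shut) to 100 (fully open). A call has 1 to 10 rows; each row shifts and turns the commanded pose from where the row before left it, along the tool's axes as they then stand; what a row does not reach is not made up. A row lasts 1/8 s, in which the tool goes at most 62.5 mm and 10.7 degrees, less where a joint would pass 70% of its speed; a pose out of reach is approached as far as the arm can. A call is refused whole if a number of a shift passes 0.0625 or a number of a turn 0.188, either way. A call with a gripper value outside its range is refused whole. The fingers move at their own pace and stop on an object; FORCE is the grip in N (left out, the last holds). Time passes only in rows, so rows that do not move let the fingers close. It gives the time, the measured TCP pose, the force, the opening and the grip force at its end, in the units of the state.
- observe(): the state, without advancing time (a new reading comes with each control period).
- optics.get_image(name): name is "scene" or "top" or "wrist"; returns a dict with "pixels" (480x640x3 uint8, red, green, blue), "mtx" (3x3 intrinsics, pixels), "dist_coeffs" ([k1, k2, p1, p2, k3] as OpenCV has them; the pictures are not rectified), "rvec" (rotation vector, rad) and "tvec" (3), from world to camera coordinates, as OpenCV has them. Camera axes: x right, y down, z forward; pixel columns grow to the right and rows downward; lengths in m; the calibration is good to about 2 mm. A picture is of the moment at which its call begins. There is no depth.
- job.close_job(): hands the job in; it is judged then, once.
The state is a dict: "time_s": time; "q": joint angles; "qvel": joint speeds; "joint_efforts": joint torques, N m; "position": TCP position; "tool_rot": TCP orientation; "ft_force": force on the tool from outside, world axes, zero at the start; "wrist_torque": the same for the moment, N m; "grip_width": finger opening in m; "gripper_force": force on a finger pad.
Only numpy, scipy, OpenCV 4.12 (cv2) and the standard library are available. Lean on these libraries where they do the work, as an engineer would, in place of code of your own. Each camera call takes 0.05 s, during which the arm holds its last target. There are 200 camera calls.

TASK

Shut the bow maker's stock box: swing its lid down onto the rubber seal, then hold the lid down against the springy seal and slide the brass bolt across until its tip is fully home in the keeper. Go gently, by feel, without crushing the seal or ramming the bolt against the keeper; then let go and leave the rosin, glue jar, plane and knife where they are.

Things in the scene. Friction and masses are not known exactly. Their poses are not given: they have to be found in the camera images.
- box: reddish-brown wooden stock box fixed to the bench, 300 (x) x 360 (y) x 110 mm high, open top with an inset lid; origin at the centre of its underside, its -x side (front rail) faces the robot, z up. Its fixed front rail is 50 mm deep (x -140 to -90 mm) with its top at z 110 mm, flush with the top of the shut lid
- lid (a joint): angle of the wooden lid (226 deep x 332 wide x 10 mm, about 0.4 kg) on its hinge along the box's far side: 0 = top flush with the rail, positive = open, rising at the front. The hinge axis is parallel to the box's y axis. A stiff stay holds the lid at any angle (0.65 N m of friction). Let go on its seal it rests 2.5 to 5 mm proud at its front edge (0.011 to 0.023 rad); bolted it sits flush
- lid_hinge (a point): middle of the lid's hinge axis, level with the lid's top face, in the box's frame at x 140, y 0, z 110 mm
- lid_edge (a point): middle of the lid's front edge, on its top face, 228 mm from the hinge axis; the bolt's back plate ends there, bare wood begins 14 mm to either side
- seal: black rubber lid seal under the lid's front edge, 10 x 300 x 11 mm; origin at its underside, box frame x -79, y 0, z 94 mm (sinks as it is squeezed). Springy, about 2.5 N per mm: the lid meets it 5 mm above flush; it takes about 15 N of push at the knob to bring the lid flush and 20 N to bring it 1.5 mm lower; 2 mm below flush it is solid. A force above 26 N on the seal crushes it
- bolt (a joint): travel in m of the brass barrel bolt on the lid: 0 = fully drawn back, growing as it slides square to the hinge towards the front rail (box -x when the lid is shut). It starts between 0 and 0.008. Home lies at 0.032 to 0.044, depending on where the keeper is: there the tip stands against the keeper's closed end. It slides with about 2.5 N of friction and stays where left
- knob_top (a point): centre of the flat top of the bolt's upright brass knob: a cylinder 16 mm across and 18 mm tall on a thin neck, standing square to the lid, its top 41 mm above the lid's top face, the rest of the bolt below 18 mm. It is 170 mm plus the bolt's travel from the hinge axis
- bolt_tip (a point): centre of the flat end of the bolt's round rod, 10 mm across; its axis is 10 mm above the lid's top face. It is 56 mm in front of the knob
- keeper: brass keeper screwed on the front rail straight ahead of the bolt, its place along the bolt's way varies: a blind box 23 deep x 22 wide x 19 mm high, open towards the lid, closed at its robot side; origin at its underside on the rail top, axes as the box: mouth at x +10, inner closed end at x -10 mm. Its roof's underside is 15 mm above the rail. A force above 22 N on it damages it
- keeper_mouth (a point): centre of the keeper's mouth, 10 mm above the rail top; the closed end is 20 mm farther in. The rod grazes under the keeper's roof when the lid is flush and is free when it is pressed about 1 mm lower; with the lid proud it butts on the roof's edge. Once in, it bears up against the roof and so holds the lid down
- rosin: bystander: round amber rosin cake 40 mm across, 22 mm high, on the front rail beside the keeper; origin at its underside
- glue_jar: bystander: amber glue jar, 60 mm across, 75 mm high, on the bench beside the box; origin at its underside
- block_plane: bystander: small block plane 105 x 36 x 40 mm on the bench at the other side of the box; origin at its underside
- bench_knife: bystander: knife with a wooden handle, 180 mm long, on the bench; origin at its underside

How it is judged (in metres and radians):
On the way, in this order (a step that is already met when the one before it is completed fails the run):
1. the lid is down on its seal with the bolt's tip still outside the keeper (value of joint lid below 0.04 rad and x of bolt_tip in the frame of keeper above 0.009 m), for 0.2 s.
2. the bolt is fully home in the keeper, under its roof (x of bolt_tip in the frame of keeper below -0.0085 m and value of joint lid below 0.008 rad), for 0.3 s.
At the end, for the whole second after the job is handed in: The lid is shut (within 0.008 rad of flush), held down by the bolt, whose tip is within 1.5 mm of the keeper's closed end and at rest; the rosin, jar, plane and knife are within 10 mm of where they were (all of step 2 and velocity of joint bolt below 0.005 m/s and distance of each of rosin, glue_jar, block_plane, bench_knife from where it was at the start of the episode below 0.01 m); the robot touches nothing.
It fails at once if the seal is crushed: more than 26 N on it (contact force between seal and anything else above 26 N).
It fails at once if the keeper is rammed: more than 22 N on it (contact force between keeper and anything else above 22 N).
It fails at once if a bystander is knocked away (distance of any of rosin, glue_jar, block_plane, bench_knife from where it was at the start of the episode above 0.02 m).
It also fails if it takes over 64 s, if anything falls off the work surface, if the arm or the gripper's body presses on something with over 40 N, if the wrist force passes 120 N, or if a joint passes its speed limit or range.

## Working session

There is one attempt and no reset: what is moved stays moved. The work goes in short steps, Python scripts to look and compute and a shell command to move; the robot and the scene stay as the last step left them, time stands still between calls to the robot, and variables do not carry over. Pictures are saved under pics/ and viewed, at most 10 in all, crops included, and the job is handed in when it is done.

```bash
mkdir -p pics; cat > h.py <<'E'
import numpy as np, cv2
from rig import observe, optics, job, env
def cap(n,f):
    d=optics.get_image(n); cv2.imwrite(f'pics/{f}.png',d['pixels'][:,:,::-1])
    np.savez(f'pics/{f}.npz',**{k:np.array(v) for k,v in d.items()}); return d
def ld(f): return np.load(f'pics/{f}.npz')
def ray(d,uv):
    R,_=cv2.Rodrigues(d['rvec']); t=np.array(d['tvec']).ravel()
    p=cv2.undistortPoints(np.array([[uv]],float),np.array(d['mtx'],float),np.array(d['dist_coeffs'],float)).ravel()
    return -R.T@t, R.T@np.array([p[0],p[1],1.])
def atz(d,uv,z):
    c,v=ray(d,uv); return c+v*(z-c[2])/v[2]
def tri(*du):
    A=0;b=0
    for d,uv in du:
        c,v=ray(d,uv); v=v/np.linalg.norm(v); P=np.eye(3)-np.outer(v,v); A=A+P;b=b+P@c
    return np.linalg.solve(A,b)
def proj(d,X):
    return cv2.projectPoints(np.array(X,float).reshape(-1,3),d['rvec'],d['tvec'],d['mtx'],d['dist_coeffs'])[0].reshape(-1,2)
E
python3 - <<'E'
from h import *
for n in('scene','top','wrist'): cap(n,n+'0')
s=observe(); print({k:np.round(s[k],3) for k in('time_s','position','tool_rot','ft_force','grip_width')},env.tcp_to_grasp)
E
```

```text
{'time_s': np.float64(0.15), 'position': array([0.139, 0.532, 0.196]), 'tool_rot': array([[-0.967,  0.253, -0.   ],
       [ 0.253,  0.967, -0.001],
       [ 0.   , -0.001, -1.   ]]), 'ft_force': array([-1.222,  0.825,  0.213]), 'grip_width': np.float64(0.085)} 0.0187
```

View pics/scene0.png

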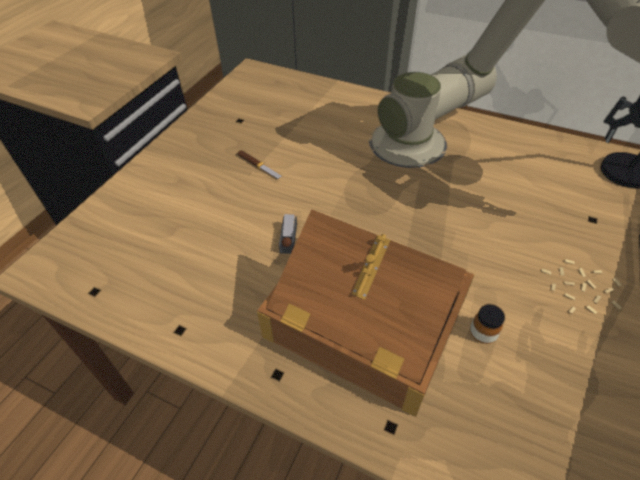

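View pics/top0.png

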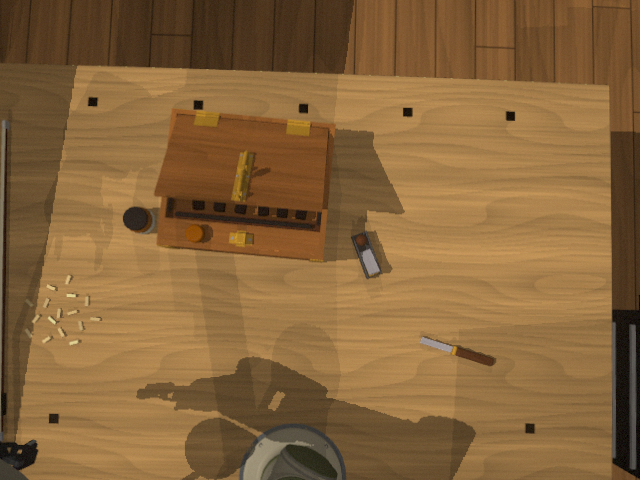

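The scene shows the box with its lid part open. In the top view the box spans about (157..335, 110..262), the keeper is at (240,239), the rosin at (196,233), the jar at (137,219) and the plane at (366,255). I'll enlarge the top view.

```bash
python3 - <<'E'
import cv2
a=cv2.imread('pics/top0.png')[105:265,150:345]; cv2.imwrite('pics/c1.png',cv2.resize(a,None,fx=3.7,fy=3.7,interpolation=cv2.INTER_CUBIC))
b=cv2.imread('pics/scene0.png')[205:410,255:480]; cv2.imwrite('pics/c2.png',cv2.resize(b,None,fx=2.9,fy=2.9,interpolation=cv2.INTER_CUBIC))
E
```

```text
(no output)
```

View pics/c1.png

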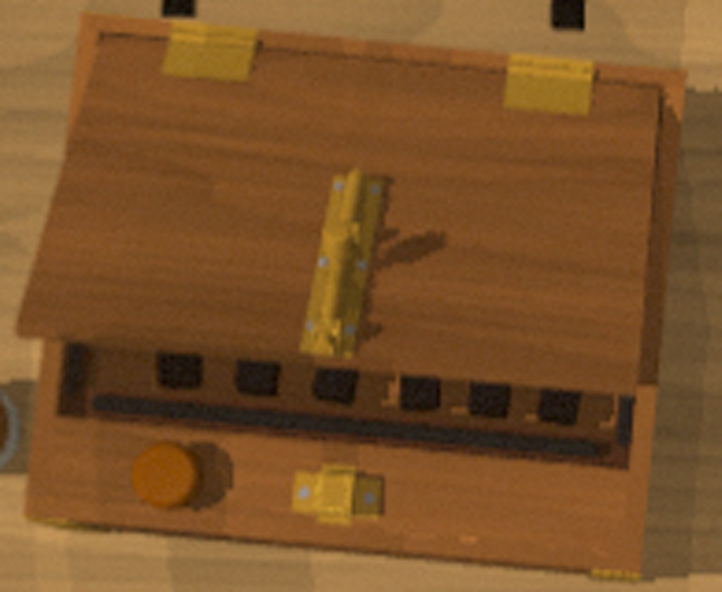

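View pics/c2.png

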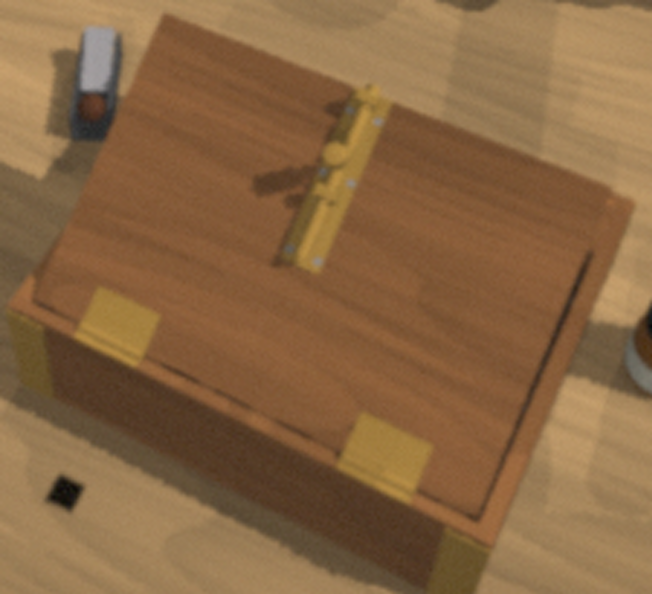

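```bash
cat > fit.py <<'E'
from h import *
from scipy.optimize import least_squares
T=ld('top0');S=ld('scene0')
ct=lambda u,v:(u/3.7+150-.35,v/3.7+105-.35)
cs=lambda u,v:(u/2.9+255-.33,v/2.9+205-.33)
def W(p,X):
    c,s=np.cos(p[2]),np.sin(p[2]); return np.array([p[0]+c*X[0]-s*X[1],p[1]+s*X[0]+c*X[1],X[2]])
def L(a,r,y,h): # point on lid, r from hinge, h above top face
    return [.14-r*np.cos(a)+h*np.sin(a)*1, y, .11+r*np.sin(a)+h*np.cos(a)]
# note: normal of lid leans to +x when open
def pts(p):
    a,tr,kx,xf,xb=p[3:8]; yb=p[8]
    return [(T,ct(27,515),[xf,.18,.11]),(T,ct(640,572),[xf,-.18,.11]),(T,ct(685,72),[xb,-.18,.11]),(T,ct(83,14),[xb,.18,.11]),
     (S,cs(12,308),[xb,-.18,.11]),(S,cs(490,543),[xb,.18,.11]),
     (T,ct(17,335),L(a,.228,.166,0)),(T,ct(638,385),L(a,.228,-.166,0)),
     (S,cs(165,14),L(a,.228,-.166,0)),(S,cs(610,188),L(a,.228,.166,0)),
     (S,cs(336,152),L(a,.17+tr,yb,.041)),(T,ct(345,230),L(a,.17+tr,yb,.041)),
     (T,ct(338,493),[kx,yb,.129])]
def res(p): return np.concatenate([proj(im,W(p,X))[0]-np.array(uv) for im,uv,X in pts(p)])
if __name__=='__main__':
    f=least_squares(res,[.6,.1,-.05,.3,.004,-.115,-.15,.15,0],x_scale=.01,loss='soft_l1')
    print(np.round(f.x,4)); print(np.round(f.fun.reshape(-1,2),1)); p=f.x
    for X in (L(p[3],.228,0,0),L(p[3],.17+p[4],p[8],.041),[p[5]+.01,p[8],.12]): print(W(p,X).round(4))
    np.save('p.npy',p)
    for uv in [ct(167,472)]: print('rosin',atz(T,uv,.132))
E
python3 fit.py
```

```text
[ 0.6583  0.1162 -0.0621  0.5191  0.0049 -0.1235 -0.1519  0.1477 -0.0016]
[[-0.7  0.1]
 [ 0.4 -0.2]
 [ 0.3 -0.8]
 [-0.7 -0.5]
 [-1.3 -1.7]
 [ 0.9 -0.6]
 [ 0.3 -1.3]
 [-0.   0.5]
 [-0.2  0.1]
 [ 0.5 -0.3]
 [-1.3  0.3]
 [-0.8  0.9]
 [-0.1 -0. ]]
[0.6004 0.1198 0.2231]
[0.6666 0.1141 0.2324]
[0.5449 0.1216 0.12  ]
rosin [0.54394794 0.21981051 0.132     ]
```

```bash
cat > go.py <<'E'
import sys
from fit import *
p=np.load('p.npy'); s=observe(); R=np.array(s['tool_rot']); P=np.array(s['position'])
def toolshift(X): return (R.T@(W(p,X)-P)).round(4)
def inbox():
    c,sn=np.cos(p[2]),np.sin(p[2]); d=P-[p[0],p[1],0]; return np.round([c*d[0]+sn*d[1],-sn*d[0]+c*d[1],d[2]],4)
if __name__=='__main__':
    yaw=np.arctan2(R[1,1],R[0,1]); want=np.arctan2(np.cos(p[2]),-np.sin(p[2]))
    print('t',round(float(s['time_s']),2),'box',inbox(),'F',np.round(s['ft_force'],1),'turn z_tool',-(want-yaw),'tilt',R[:2,2].round(4),'w',np.round(s['grip_width'],4))
    if len(sys.argv)>3: print('shift now',toolshift([float(v) for v in sys.argv[1:4]]))
E
python3 -m jog '[[0,0,-0.1,0,0,-0.05,0],[0,0,-0.098,0,0,-0.05,0]]'; python3 go.py -.035 -.042 .26
```

```text
time_s: 0.4
position: [0.139, 0.5317, 0.2976]
tool_rot: [[-0.999, 0.055, -0.001], [0.055, 0.999, -0.001], [0.001, -0.002, -1.0]]
ft_force: [0.6, 0.1, 0.6]
grip_width: 0.0513
gripper_force: 0.0
t 0.4 box [-0.5441  0.3825  0.2976] F [0.6 0.1 0.6] turn z_tool 0.007502837108162241 tilt [-0.0007 -0.0015] w 0.0513
shift now [-0.5059 -0.4282  0.0379]
```

```bash
python3 -m jog '[[0,0,0.007,-0.042,-0.0357,0,0],[0,0,0,-0.042,-0.0357,0,0],[0,0,0,-0.042,-0.0357,0,0],[0,0,0,-0.042,-0.0357,0,0],[0,0,0,-0.042,-0.0357,0,0],[0,0,0,-0.042,-0.0357,0,0],[0,0,0,-0.042,-0.0357,0,0],[0,0,0,-0.042,-0.0357,0,0],[0,0,0,-0.042,-0.0357,0,0]]' >/dev/null; python3 -m jog '[[0,0,0,-0.042,-0.0357,0,0],[0,0,0,-0.042,-0.0357,0,0],[0,0,0,-0.042,-0.0357,0.01,0],[0,0,0,0,0,0.02,0],[0,0,0,0,0,0,0]]'; python3 go.py -.035 -.042 .23; python3 -c "
from h import *
cap('wrist','w1')"
```

```text
time_s: 2.15
position: [0.6142, 0.0719, 0.2649]
tool_rot: [[-0.998, 0.065, -0.004], [0.065, 0.998, 0.0], [0.004, 0.0, -1.0]]
ft_force: [0.3, 0.0, -0.2]
grip_width: 0.0
gripper_force: 0.0
t 2.15 box [-0.0413 -0.047   0.2649] F [ 0.3  0.  -0.2] turn z_tool -0.0033527500473422567 tilt [-0.0041  0.0004] w 0.0
shift now [-0.0064  0.005   0.0349]
```

View pics/w1.png

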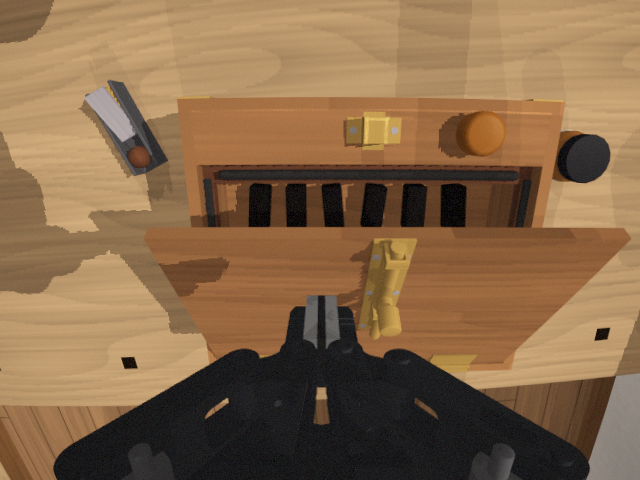

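The wrist view shows the shut fingers at (322,320) over bare lid wood beside the bolt, with the knob at (388,325). The tip and keeper are in line, so I'm swinging the lid down.

```bash
python3 -m jog '[[0,0,0,-0.006,0.004,0.02,0],[0,0,0,0,0,0.015,0],[0,0,0,0,0,0.01,0],[0,0,0,0,0,0.01,0],[0,0,0,0,0,0.01,0]]'; python3 -m jog '[[0,0,0,0,0,0.01,0],[0,0,0,0,0,0.01,0],[0,0,0,0,0,0.01,0],[0,0,0,0,0,0.01,0],[0,0,0,0,0,0.01,0]]';  python3 go.py
```

```text
time_s: 2.82
position: [0.621, 0.076, 0.2018]
tool_rot: [[-0.998, 0.065, 0.001], [0.065, 0.998, -0.0], [-0.001, 0.0, -1.0]]
ft_force: [0.3, 0.2, 0.4]
grip_width: 0.0
gripper_force: 0.0
time_s: 3.45
position: [0.6209, 0.0758, 0.1511]
tool_rot: [[-0.998, 0.065, 0.0], [0.065, 0.998, 0.0], [-0.0, 0.0, -1.0]]
ft_force: [-0.4, 0.1, 0.4]
grip_width: 0.0004
gripper_force: 0.3
t 3.45 box [-0.0348 -0.0426  0.1511] F [-0.4  0.1  0.4] turn z_tool -0.0027175828733201346 tilt [0. 0.] w 0.0004
```

```bash
python3 -m jog '[[0,0,0,0,0,0.01,0],[0,0,0,0,0,0.01,0],[0,0,0,0,0,0.006,0],[0,0,0,0,0,0.004,0]]'; python3 -m jog '[[0,0,0,0,0,0.002,0],[0,0,0,0,0,0.002,0],[0,0,0,0,0,0.001,0]]'; python3 -c "
from h import *
cap('wrist','w2')"
```

```text
time_s: 3.95
position: [0.6209, 0.0758, 0.1214]
tool_rot: [[-0.998, 0.065, -0.0], [0.065, 0.998, -0.0], [0.0, -0.0, -1.0]]
ft_force: [-0.1, 0.0, 0.2]
grip_width: -0.0003
gripper_force: 0.2
time_s: 4.32
position: [0.6209, 0.0759, 0.1168]
tool_rot: [[-0.998, 0.065, 0.0], [0.065, 0.998, -0.0], [-0.0, 0.0, -1.0]]
ft_force: [-0.8, 0.3, 0.1]
grip_width: -0.0001
gripper_force: 0.2
```

View pics/w2.png

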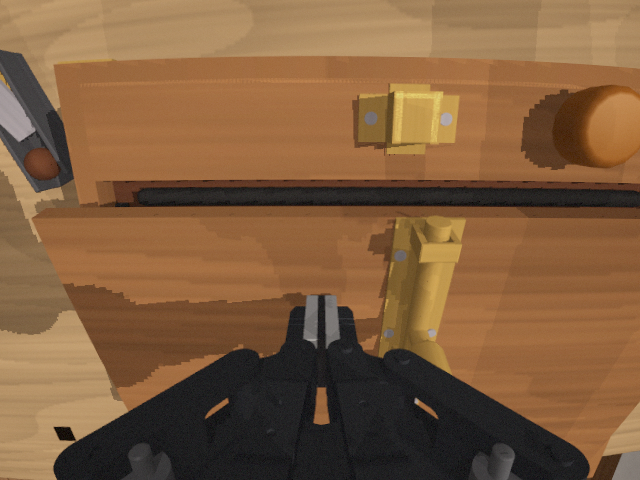

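```bash
python3 - <<'E'
from go import *
d=ld('w2')
for a in (.02,.06,.1,.15,.2): print(a,proj(d,[W(p,L(a,.228,-.166,0)),W(p,L(a,.228,p[8],0)),W(p,L(a,.231,p[8],.01))]).round(0).tolist())
print(proj(d,[W(p,[p[5],p[8],.129]),W(p,[p[5]+.0115,p[8],.129])]).round(0).tolist(),proj(d,[P]).round())
E
```

```text
0.02 [[92.0, 191.0], [399.0, 189.0], [403.0, 187.0]]
0.06 [[82.0, 195.0], [402.0, 193.0], [408.0, 192.0]]
0.1 [[70.0, 200.0], [407.0, 198.0], [412.0, 198.0]]
0.15 [[55.0, 209.0], [412.0, 206.0], [419.0, 208.0]]
0.2 [[38.0, 219.0], [419.0, 217.0], [426.0, 221.0]]
[[410.0, 117.0], [409.0, 143.0]] [[321. 283.]]
```

The lid edge in the wrist view is near row 210, which suggests an angle near 0.19 rad. That disagrees with the TCP height, so I'll check from the fixed cameras.

```bash
python3 - <<'E'
from go import *
S=cap('scene','s2'); T=cap('top','t2')
a=cv2.imread('pics/s2.png')[190:410,245:490]; b=cv2.imread('pics/t2.png')[105:265,150:345]
cv2.imwrite('pics/c3.png',np.vstack([cv2.resize(a,(400,360),interpolation=cv2.INTER_CUBIC)[:300], cv2.resize(b,(400,328),interpolation=cv2.INTER_CUBIC)[:300]]))
for a in (.02,.1,.2): print(a,proj(S,[W(p,L(a,.228,-.166,0)),W(p,L(a,.228,.166,0))]).round(0).tolist(),proj(T,[W(p,L(a,.228,-.166,0)),W(p,L(a,.228,.166,0))]).round(0).tolist())
d=ld('w1'); print(proj(d,[W(p,L(.519,.228,-.166,0)),W(p,L(.519,.228,.166,0)),ld('w1')['tvec']*0+W(p,[-.0413,-.047,.2649])]).round())
E
```

```text
0.02 [[319.0, 234.0], [458.0, 291.0]] [[319.0, 229.0], [165.0, 215.0]]
0.1 [[319.0, 229.0], [460.0, 286.0]] [[319.0, 228.0], [164.0, 213.0]]
0.2 [[318.0, 223.0], [462.0, 281.0]] [[320.0, 225.0], [161.0, 211.0]]
[[145. 234.]
 [623. 233.]
 [321. 283.]]
```

View pics/c3.png

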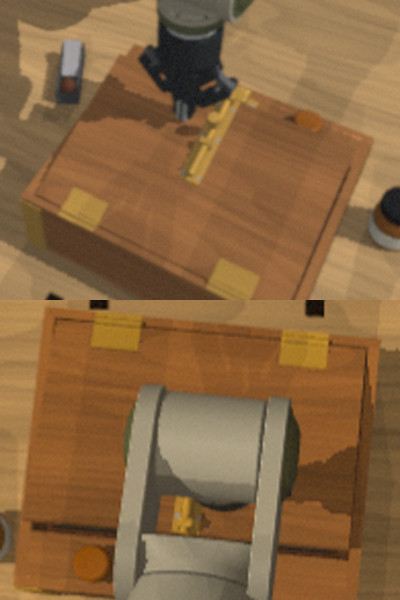

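```bash
python3 - <<'E'
from go import *
d=ld('w2'); c,_=ray(d,(320,240)); print('cam',c,'tcp',P)
print('rail edge',proj(d,[W(p,[-.09,0,.11]),W(p,[-.09,-.15,.11])]).round().tolist(),'front',proj(d,[W(p,[-.1519,-.18,.11]),W(p,[-.14,-.05,.11])]).round().tolist(),'seal',proj(d,[W(p,[-.084,-.15,.105]),W(p,[-.074,-.15,.105])]).round().tolist())
for uv,n in [((38,212),'corner')]:
  for a in (.03,.08,.13,.18):
    z=.11+.228*np.sin(a); q=atz(d,uv,z); e=W(p,L(a,.228,-.166,0)); print(a,(q-e).round(4))
E
python3 -m jog '[[0,0,0,0,0,0.001,0]]'; python3 -m jog '[[0,0,0,0,0,0.001,0]]'
```

```text
cam [0.53649813 0.08126641 0.29380303] tcp [0.62090632 0.07582984 0.11676478]
rail edge [[400.0, 184.0], [124.0, 186.0]] front [[50.0, 66.0], [305.0, 83.0]] seal [[131.0, 195.0], [134.0, 212.0]]
0.03 [ 0.0084 -0.0336 -0.    ]
0.08 [ 0.0057 -0.0234  0.    ]
0.13 [ 0.0024 -0.0131  0.    ]
0.18 [-0.0014 -0.0029  0.    ]
time_s: 4.6
position: [0.621, 0.0758, 0.1159]
tool_rot: [[-0.998, 0.065, 0.0], [0.065, 0.998, -0.0], [-0.0, -0.0, -1.0]]
ft_force: [0.5, -0.4, 0.0]
grip_width: 0.0003
gripper_force: 0.2
time_s: 4.72
position: [0.6209, 0.0758, 0.1147]
tool_rot: [[-0.998, 0.065, 0.0], [0.065, 0.998, -0.0], [-0.0, -0.0, -1.0]]
ft_force: [-0.2, -0.5, -0.3]
grip_width: 0.0
gripper_force: 0.2
```

```bash
python3 - <<'E'
from go import *
d=ld('w2'); P2=np.array([.6209,.0759,.1168])
for dx in(-.011,0,.011):
  print(dx,[proj(d,[P2+[dx,0,h]])[0].round().tolist() for h in(0,.01,.02,.03,.04)])
S=ld('s2'); print('scene tcp',[((proj(S,[P2+[0,0,h]])[0]-[245,190])*400/245).round() for h in (0,.01,.02,.03)])
print('scene knob',[((proj(S,[W(p,L(a,.175,p[8],.041))])[0]-[245,190])*400/245).round() for a in (.02,.1,.2)],'plate back?',[((proj(S,[W(p,L(a,.23,p[8],.015))])[0]-[245,190])*400/245).round() for a in (.02,.1,.2)])
a=cv2.imread('pics/s2.png')[210:310,300:425]; b=cv2.imread('pics/w2.png')[180:440,220:520]
cv2.imwrite('pics/c4.png',np.hstack([cv2.resize(a,(440,352),interpolation=cv2.INTER_CUBIC),cv2.resize(b,(360,312),interpolation=cv2.INTER_CUBIC)[:352].copy() if 0 else cv2.copyMakeBorder(cv2.resize(b,(360,312)),0,40,0,0,cv2.BORDER_CONSTANT)]))
E
```

```text
-0.011 [[320.0, 265.0], [320.0, 273.0], [320.0, 281.0], [319.0, 290.0], [319.0, 300.0]]
0 [[321.0, 283.0], [321.0, 291.0], [321.0, 300.0], [321.0, 310.0], [321.0, 321.0]]
0.011 [[322.0, 300.0], [322.0, 309.0], [322.0, 319.0], [322.0, 329.0], [322.0, 341.0]]
scene tcp [array([183., 130.]), array([183., 126.]), array([183., 121.]), array([184., 116.])]
scene knob [array([213., 125.]), array([212., 121.]), array([211., 116.])] plate back? [array([229., 107.]), array([229., 100.]), array([229.,  91.])]
```

View pics/c4.png

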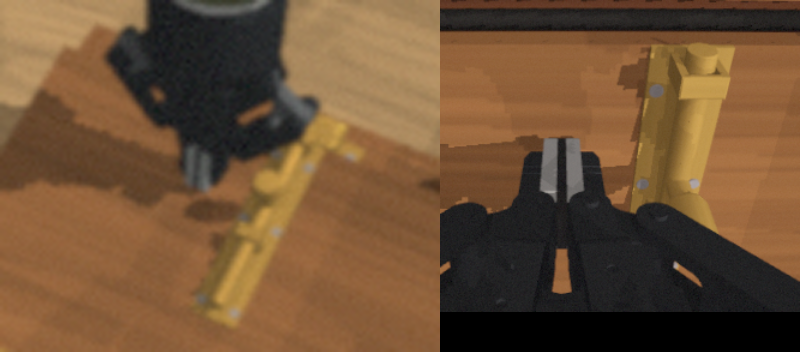

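Both cameras put the physical fingertip about 20 mm above the nominal TCP, so the lid really is still near 0.17 rad. I'll continue down by feel.

```bash
python3 -m jog '[[0,0,0,0,0,0.003,0],[0,0,0,0,0,0.003,0],[0,0,0,0,0,0.003,0],[0,0,0,0,0,0.003,0]]';python3 -m jog '[[0,0,0,0,0,0.002,0],[0,0,0,0,0,0.001,0]]'; python3 -m jog '[[0,0,0,0,0,0.001,0],[0,0,0,0,0,0.001,0]]'; python3 - <<'E'
from h import *
from go import *
cap('wrist','w3'); d=ld('w3')
for a in (.01,.03,.05,.08,.11): print(a,proj(d,[W(p,L(a,.228,-.166,0)),W(p,L(a,.228,p[8],0))]).round(0).tolist())
g=d['pixels'][160:235,300].astype(int); print([(160+i,v.tolist()) for i,v in enumerate(g)][::2])
E
```

```text
time_s: 5.22
position: [0.6208, 0.0758, 0.1025]
tool_rot: [[-0.998, 0.065, -0.0], [0.065, 0.998, 0.0], [0.0, -0.0, -1.0]]
ft_force: [0.5, -0.7, -0.1]
grip_width: -0.0005
gripper_force: 0.2
time_s: 5.48
position: [0.6209, 0.0759, 0.0996]
tool_rot: [[-0.998, 0.065, -0.0], [0.065, 0.998, 0.0], [0.0, -0.0, -1.0]]
ft_force: [0.2, 0.8, -1.1]
grip_width: -0.0
gripper_force: 0.2
time_s: 5.72
position: [0.6209, 0.0758, 0.0977]
tool_rot: [[-0.998, 0.065, 0.0], [0.065, 0.998, -0.0], [-0.0, -0.0, -1.0]]
ft_force: [-0.8, 0.9, 0.2]
grip_width: -0.0002
gripper_force: 0.2
0.01 [[72.0, 198.0], [406.0, 195.0]]
0.03 [[65.0, 200.0], [408.0, 197.0]]
0.05 [[59.0, 202.0], [411.0, 200.0]]
0.08 [[49.0, 206.0], [415.0, 204.0]]
0.11 [[38.0, 211.0], [419.0, 209.0]]
[(160, [154, 104, 64]), (162, [153, 104, 60]), (164, [154, 104, 62]), (166, [153, 102, 60]), (168, [151, 99, 59]), (170, [152, 100, 63]), (172, [153, 104, 64]), (174, [151, 102, 61]), (176, [149, 99, 57]), (178, [151, 101, 63]), (180, [147, 97, 58]), (182, [152, 100, 59]), (184, [148, 100, 60]), (186, [90, 52, 37]), (188, [94, 56, 37]), (190, [100, 59, 40]), (192, [80, 49, 33]), (194, [29, 26, 18]), (196, [33, 34, 29]), (198, [107, 70, 40]), (200, [115, 72, 41]), (202, [116, 75, 45]), (204, [115, 76, 45]), (206, [146, 96, 57]), (208, [146, 97, 55]), (210, [145, 97, 57]), (212, [145, 98, 60]), (214, [145, 96, 59]), (216, [144, 93, 55]), (218, [145, 99, 60]), (220, [142, 94, 55]), (222, [143, 95, 56]), (224, [146, 96, 56]), (226, [142, 93, 55]), (228, [143, 96, 60]), (230, [146, 97, 59]), (232, [145, 95, 58]), (234, [145, 95, 59])]
```

```bash
python3 -m jog '[[0,0,0,0,0,0.002,0],[0,0,0,0,0,0.002,0],[0,0,0,0,0,0.002,0],[0,0,0,0,0,0.001,0]]';python3 -m jog '[[0,0,0,0,0,0.001,0],[0,0,0,0,0,0.001,0]]'|grep -E 'pos|ft'; python3 -m jog '[[0,0,0,0,0,0.001,0],[0,0,0,0,0,0,0]]'|grep -E 'pos|ft'; python3 -m jog '[[0,0,0,0,0,0.001,0],[0,0,0,0,0,0,0]]'|grep -E 'pos|ft';  python3 - <<'E'
from go import *
cap('wrist','w4'); d=ld('w4')
for a in (0,.01,.03,.05,.08): print(a,proj(d,[W(p,L(a,.228,-.166,0)),W(p,L(a,.228,p[8],0))]).round(0).tolist())
g=d['pixels'][182:216,300].astype(int); print([(182+i,v.tolist()[0]) for i,v in enumerate(g)])
E
```

```text
time_s: 6.28
position: [0.6208, 0.0758, 0.0906]
tool_rot: [[-0.998, 0.065, -0.0], [0.065, 0.998, -0.0], [0.0, -0.0, -1.0]]
ft_force: [-1.1, 0.9, 0.9]
grip_width: 0.0006
gripper_force: 0.2
position: [0.6209, 0.0758, 0.0887]
ft_force: [-0.8, 0.2, -0.2]
position: [0.6209, 0.0758, 0.0876]
ft_force: [0.3, 0.1, -0.5]
position: [0.6209, 0.0758, 0.0866]
ft_force: [-0.1, -0.6, -0.7]
0 [[59.0, 201.0], [411.0, 199.0]]
0.01 [[56.0, 202.0], [412.0, 200.0]]
0.03 [[49.0, 205.0], [414.0, 202.0]]
0.05 [[42.0, 207.0], [417.0, 205.0]]
0.08 [[30.0, 212.0], [422.0, 210.0]]
[(182, 145), (183, 145), (184, 145), (185, 147), (186, 146), (187, 149), (188, 143), (189, 113), (190, 87), (191, 90), (192, 91), (193, 93), (194, 95), (195, 106), (196, 108), (197, 108), (198, 100), (199, 102), (200, 122), (201, 137), (202, 145), (203, 145), (204, 145), (205, 142), (206, 143), (207, 146), (208, 145), (209, 143), (210, 147), (211, 145), (212, 146), (213, 144), (214, 145), (215, 143)]
```

```bash
for i in 1; do python3 -m jog '[[0,0,0,0,0,0.001,0],[0,0,0,0,0,0,0]]'|grep -E 'pos|ft'; python3 -m jog '[[0,0,0,0,0,0.001,0],[0,0,0,0,0,0,0]]'|grep -E 'pos|ft'; python3 -m jog '[[0,0,0,0,0,0,0]]'|grep ft; python3 -m jog '[[0,0,0,0,0,0,0]]'|grep ft; done
```

```text
position: [0.6208, 0.0758, 0.0856]
ft_force: [-0.5, -0.5, -0.4]
position: [0.6209, 0.0758, 0.0846]
ft_force: [-0.1, -0.1, 0.9]
ft_force: [0.3, 0.4, 0.9]
ft_force: [0.4, -0.2, -0.3]
```

```bash
python3 -m jog '[[0,0,0,0,0,0.001,0],[0,0,0,0,0,0,0]]'|grep -E 'pos|ft'; python3 -m jog '[[0,0,0,0,0,0.001,0],[0,0,0,0,0,0,0]]'|grep -E 'pos|ft'; python3 - <<'E'
from go import *
cap('wrist','w5'); d=ld('w5')
for a in (0,.01,.03,.05): print(a,proj(d,[W(p,L(a,.228,-.166,0)),W(p,L(a,.228,p[8],0)),W(p,[-.09,0,.11])]).round(0).tolist())
g=d['pixels'][182:216,300].astype(int); print([(182+i,v.tolist()[0]) for i,v in enumerate(g)])
s=cv2.imread('pics/w5.png'); cv2.imwrite('pics/c5.png',s[60:460])
E
```

```text
position: [0.6208, 0.0758, 0.0836]
ft_force: [0.0, -0.6, -0.5]
position: [0.6208, 0.0758, 0.0826]
ft_force: [0.2, -0.8, 0.2]
0 [[53.0, 203.0], [413.0, 201.0], [417.0, 196.0]]
0.01 [[50.0, 204.0], [414.0, 202.0], [417.0, 196.0]]
0.03 [[43.0, 207.0], [417.0, 204.0], [417.0, 196.0]]
0.05 [[35.0, 210.0], [420.0, 207.0], [417.0, 196.0]]
[(182, 145), (183, 143), (184, 142), (185, 145), (186, 142), (187, 146), (188, 145), (189, 150), (190, 134), (191, 107), (192, 84), (193, 74), (194, 89), (195, 107), (196, 109), (197, 105), (198, 105), (199, 122), (200, 135), (201, 144), (202, 145), (203, 143), (204, 143), (205, 141), (206, 142), (207, 145), (208, 146), (209, 146), (210, 144), (211, 143), (212, 144), (213, 143), (214, 144), (215, 140)]
```

View pics/c5.png

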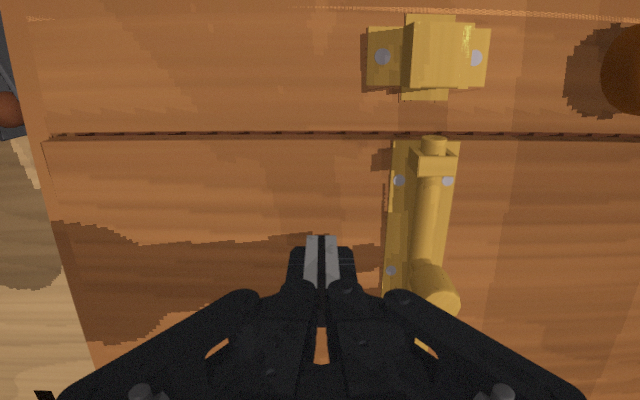

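```bash
for i in 1; do python3 -m jog '[[0,0,0,0,0,0.001,0],[0,0,0,0,0,0,0]]'|grep -E 'pos|ft'; python3 -m jog '[[0,0,0,0,0,0.001,0],[0,0,0,0,0,0,0]]'|grep -E 'pos|ft'; python3 -m jog '[[0,0,0,0,0,0.0005,0],[0,0,0,0,0,0,0]]'|grep -E 'pos|ft'; python3 -m jog '[[0,0,0,0,0,0.0005,0],[0,0,0,0,0,0,0]]'|grep -E 'pos|ft'; done
```

```text
position: [0.6208, 0.0758, 0.0816]
ft_force: [0.5, 0.2, 0.5]
position: [0.6208, 0.0758, 0.0806]
ft_force: [-0.8, -0.0, 0.6]
position: [0.6209, 0.0758, 0.0802]
ft_force: [-0.3, 0.4, -0.1]
position: [0.6209, 0.0758, 0.0797]
ft_force: [-0.4, -0.5, -0.2]
```

```bash
cat > lid.py <<'E'
from go import *
from scipy.optimize import brentq
def lidang(d,y=-.06):
    # rows along column nearest y: dark gap
    out=[]
    for y in (-.08,-.065,-.05):
        u,v=proj(d,[W(p,[-.09,y,.11])])[0]; c=int(round(u)); r0=int(v)-25
        g=d['pixels'][r0:r0+60,c-2:c+3,0].astype(float).mean(1); dk=np.where(g<125)[0]
        def edge(i,s): # subpixel crossing of 125
            j=i-s; return i-s*(125-g[i])/(g[j]-g[i])
        rail=r0+edge(dk[0],1); top=r0+edge(dk[-1],-1)
        f=lambda a: (proj(d,[W(p,L(a,.228,y,0))])[0][1]-v)-(top-rail)
        out.append((round(rail,1),round(top,1),round(brentq(f,-.1,.4),4)))
    return out
if __name__=='__main__':
    import sys
    for n in sys.argv[1:]:
        if n[0]=='+': cap('wrist',n[1:]); n=n[1:]
        print(n,lidang(ld(n)))
E
python3 lid.py w2 w3 w4 w5 +w6
```

```text
w2 [(np.float64(179.4), np.float64(206.8), 0.1745), (np.float64(179.3), np.float64(206.8), 0.1748), (np.float64(179.3), np.float64(214.6), 0.2086)]
w3 [(np.float64(184.9), np.float64(204.5), 0.1145), (np.float64(184.9), np.float64(204.5), 0.1146), (np.float64(184.7), np.float64(204.4), 0.1151)]
w4 [(np.float64(188.7), np.float64(200.4), 0.0582), (np.float64(188.7), np.float64(200.3), 0.0575), (np.float64(188.6), np.float64(200.3), 0.0579)]
w5 [(np.float64(190.4), np.float64(199.5), 0.0378), (np.float64(190.4), np.float64(199.4), 0.0369), (np.float64(190.4), np.float64(199.4), 0.0372)]
w6 [(np.float64(191.7), np.float64(198.8), 0.0216), (np.float64(191.7), np.float64(198.6), 0.0199), (np.float64(191.6), np.float64(198.6), 0.0205)]
```

The lid is now at about 0.02 rad, on the seal, so step 1 should be met. I'm lifting off, opening the fingers and looking at the knob.

```bash
python3 -m jog '[[0,0,0,0,0,-0.02,0],[0,0,0,0,0,-0.04,50],[0,0,0,0,0,-0.05,100],[0,0,0,0.05,0.03,-0.02,100],[0,0,0,0,0,0,100],[0,0,0,0,0,0,100]]'|grep -E 'pos|ft|width'; python3 lid.py +w7; python3 - <<'E'
from go import *
s=cv2.imread('pics/w7.png'); cv2.imwrite('pics/w7c.png',s)
d=ld('w7')
print(proj(d,[W(p,L(.02,.175,p[8],.041)),W(p,L(.02,.231,p[8],.01)),W(p,[p[5]+.01,p[8],.129]),W(p,[p[5],p[8],.129])]).round(1).tolist())
E
```

```text
position: [0.573, 0.1089, 0.2096]
ft_force: [-0.4, -0.2, -0.5]
grip_width: 0.0851
w7 [(np.float64(222.2), np.float64(227.5), 0.0357), (np.float64(222.3), np.float64(227.6), 0.0358), (np.float64(222.3), np.float64(227.5), 0.0348)]
[[335.2, 311.7], [334.5, 229.9], [335.0, 202.9], [335.2, 189.9]]
```

View pics/w7c.png

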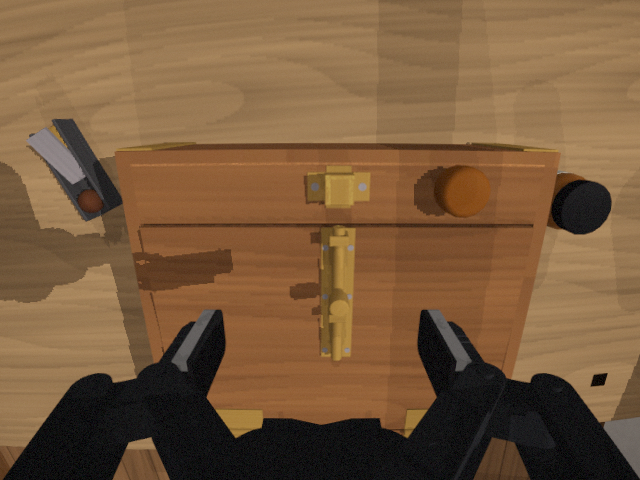

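```bash
python3 - <<'E'
from go import *
d=ld('w7')
k=atz(d,(340,309),.1546); q=atz(d,(341,189),.129)
print('knob',k,'fit',W(p,L(.02,.175,p[8],.041)),'keeper',q,W(p,[p[5],p[8],.129]))
print('to knob shift', R.T@(k-P), 'now',P)
c,sn=np.cos(p[2]),np.sin(p[2])
for v in(k,q): e=v-[p[0],p[1],0]; print(c*e[0]+sn*e[1],-sn*e[0]+c*e[1])
E
python3 go.py
```

```text
knob [0.62193355 0.12050488 0.1546    ] fit [0.62412475 0.11670243 0.15449157] keeper [0.5345341 0.1266644 0.129    ] [0.53494574 0.12224891 0.129     ]
to knob shift [-0.04793033  0.01501261  0.05448819] now [0.57316972 0.10865221 0.20912762]
-0.036568068031607656 0.002017563305429534
-0.12418132571755669 0.0027398813946316863
t 10.22 box [-0.0845 -0.0128  0.2091] F [ 0.5  0.1 -0.2] turn z_tool -0.0030411013156808053 tilt [-0.0008 -0.0001] w 0.0854
```

```bash
python3 -m jog '[[0,0,-0.003,-0.024,0.0075,0.02,100],[0,0,0,-0.024,0.0075,0.02,100],[0,0,0,0,0,0.03,100],[0,0,0,0,0,0.02,100],[0,0,0,0,0,0.01,100],[0,0,0,0,0,0.006,100],[0,0,0,0,0,0,100]]' 40|grep -E 'pos|ft|width'; python3 -m jog '[[0,0,0,0,0,0,40],[0,0,0,0,0,0,30],[0,0,0,0,0,0,25],[0,0,0,0,0,0,25]]' 40; python3 - <<'E'
from go import *
cap('wrist','w8')
E
```

```text
position: [0.622, 0.1208, 0.1038]
ft_force: [-0.9, 0.2, -0.1]
grip_width: 0.0855
time_s: 11.6
position: [0.6218, 0.121, 0.1039]
tool_rot: [[-0.998, 0.062, 0.0], [0.062, 0.998, -0.0], [-0.0, -0.0, -1.0]]
ft_force: [-0.0, -0.1, -0.7]
grip_width: 0.0213
gripper_force: 0.0
```

```bash
python3 -m jog '[[0,0,0,0,0,0,10],[0,0,0,0,0,0,10],[0,0,0,0,0,0,10]]' 40|grep -E 'pos|ft|width|grip'
```

```text
position: [0.6216, 0.1197, 0.1038]
ft_force: [-0.7, -5.3, 1.1]
grip_width: 0.0142
gripper_force: 38.9
```

```bash
python3 -m jog '[[0,0,0,0,-0.0012,0,10],[0,0,0,0,0,0,5],[0,0,0,0,0,0,5]]' 80|grep -E 'pos|ft|width|grip'; python3 -m jog '[[0,0,0,0,0,0.001,5],[0,0,0,0,0,0,5]]'|grep -E 'pos|ft|width|grip';python3 -m jog '[[0,0,0,0,0,0.001,5],[0,0,0,0,0,0,5]]'|grep -E 'pos|ft|width|grip'
```

```text
position: [0.6216, 0.1197, 0.1037]
ft_force: [-1.8, -2.7, 1.6]
grip_width: 0.0129
gripper_force: 78.3
position: [0.6217, 0.1196, 0.103]
ft_force: [-3.5, -2.4, 4.1]
grip_width: 0.0127
gripper_force: 78.7
position: [0.622, 0.1196, 0.1024]
ft_force: [-2.1, -3.5, 6.1]
grip_width: 0.0126
gripper_force: 78.9
```

```bash
python3 -m jog '[[0,0,0,0,0,0.001,5],[0,0,0,0,0,0.001,5],[0,0,0,0,0,0,5]]'|grep -E 'pos|ft';python3 -m jog '[[0,0,0,0,0,0.001,5],[0,0,0,0,0,0,5]]'|grep -E 'pos|ft';python3 -m jog '[[0,0,0,0,0,0.001,5],[0,0,0,0,0,0,5]]'|grep -E 'pos|ft'; python3 lid.py +w9
```

```text
position: [0.6226, 0.1196, 0.1012]
ft_force: [-2.1, -2.7, 10.4]
position: [0.6229, 0.1196, 0.1007]
ft_force: [-2.8, -2.3, 12.0]
position: [0.6232, 0.1196, 0.1001]
ft_force: [-2.5, -2.6, 14.4]
w9 [(np.float64(185.3), np.float64(189.6), 0.0033), (np.float64(185.4), np.float64(189.4), 0.0003), (np.float64(185.3), np.float64(189.4), 0.0014)]
```

```bash
python3 -m jog '[[0,0,0,0,0,0.001,5],[0,0,0,0,0,0,5]]'|grep -E 'pos|ft';python3 -m jog '[[0,0,0,0,0,0.001,5],[0,0,0,0,0,0,5]]'|grep -E 'pos|ft';python3 -m jog '[[0,0,0,0.002,0,0,5],[0,0,0,0.002,0,0,5],[0,0,0,0.002,0,0,5]]'|grep -E 'pos|ft|width'; python3 lid.py +w10
```

```text
position: [0.6235, 0.1196, 0.0996]
ft_force: [-2.6, -3.0, 17.2]
position: [0.6238, 0.1196, 0.0991]
ft_force: [-1.7, -2.7, 19.7]
position: [0.6189, 0.1199, 0.0991]
ft_force: [2.1, -1.8, 16.7]
grip_width: 0.0129
w10 [(np.float64(194.6), np.float64(198.3), -0.002), (np.float64(194.5), np.float64(198.2), -0.003), (np.float64(194.5), np.float64(198.3), -0.0021)]
```

```bash
python3 -m jog '[[0,0,0,0.002,0,0.0005,5],[0,0,0,0.002,0,0.0005,5],[0,0,0,0.002,0,0,5],[0,0,0,0.002,0,0,5],[0,0,0,0.002,0,0,5],[0,0,0,0.002,0,0,5]]'|grep -E 'pos|ft|width'; python3 lid.py +w11
```

```text
position: [0.6073, 0.1206, 0.0986]
ft_force: [2.2, -2.2, 19.2]
grip_width: 0.0126
w11 [(np.float64(217.6), np.float64(220.7), -0.0054), (np.float64(217.7), np.float64(220.8), -0.0059), (np.float64(217.8), np.float64(221.1), -0.0041)]
```

```bash
python3 -m jog '[[0,0,0,0.001,0,0,5],[0,0,0,0.001,0,0,5],[0,0,0,0.001,0,0,5]]'|grep -E 'pos|ft'; python3 -m jog '[[0,0,0,0.001,0,0,5],[0,0,0,0.001,0,0,5]]'|grep -E 'pos|ft'; python3 -m jog '[[0,0,0,0.001,0,0,5],[0,0,0,0.001,0,0,5]]'|grep -E 'pos|ft';  python3 -m jog '[[0,0,0,0.001,0,0,5],[0,0,0,0.001,0,0,5]]'|grep -E 'pos|ft'
```

```text
position: [0.6043, 0.1208, 0.0986]
ft_force: [1.7, -2.9, 20.2]
position: [0.6023, 0.1209, 0.0985]
ft_force: [1.8, -2.9, 19.2]
position: [0.6003, 0.1211, 0.0985]
ft_force: [2.0, -1.8, 19.5]
position: [0.5982, 0.1212, 0.0985]
ft_force: [2.0, -3.3, 20.3]
```

```bash
python3 -m jog '[[0,0,0,0.001,0,0,5],[0,0,0,0.001,0,0,5],[0,0,0,0.001,0,0,5]]'|grep -E 'pos|ft'; python3 -m jog '[[0,0,0,0.001,0,0,5],[0,0,0,0.001,0,0,5],[0,0,0,0.001,0,0,5]]'|grep -E 'pos|ft'; python3 -m jog '[[0,0,0,0.001,0,0,5],[0,0,0,0.001,0,0,5]]'|grep -E 'pos|ft';  python3 -m jog '[[0,0,0,0.001,0,0,5],[0,0,0,0.001,0,0,5]]'|grep -E 'pos|ft'
```

```text
position: [0.5953, 0.1214, 0.0984]
ft_force: [1.5, -3.2, 19.3]
position: [0.5922, 0.1216, 0.0983]
ft_force: [1.9, -3.1, 19.1]
position: [0.5902, 0.1217, 0.0983]
ft_force: [3.3, -2.0, 18.3]
position: [0.5882, 0.1219, 0.0983]
ft_force: [2.1, -2.4, 18.7]
```

```bash
python3 -m jog '[[0,0,0,0.001,0,0,5],[0,0,0,0.001,0,0,5]]'|grep -E 'pos|ft'; python3 -m jog '[[0,0,0,0.001,0,0,5],[0,0,0,0.001,0,0,5]]'|grep -E 'pos|ft';  python3 -m jog '[[0,0,0,0.001,0,0,5],[0,0,0,0,0,0,5]]'|grep -E 'pos|ft'; python3 -m jog '[[0,0,0,0.001,0,0,5],[0,0,0,0,0,0,5]]'|grep -E 'pos|ft'; python3 -c "
from h import *
print(observe()['time_s'])"
```

```text
position: [0.5862, 0.122, 0.0982]
ft_force: [2.8, -2.0, 19.3]
position: [0.5842, 0.1222, 0.0982]
ft_force: [2.2, -2.9, 18.9]
position: [0.5833, 0.1222, 0.0982]
ft_force: [2.7, -1.8, 18.7]
position: [0.5833, 0.1222, 0.0982]
ft_force: [7.4, -3.0, 15.6]
18.925
```

```bash
python3 -m jog '[[0,0,0,0.0007,0,0,5],[0,0,0,0,0,0,5]]'|grep -E 'pos|ft'; python3 -m jog '[[0,0,0,-0.0007,0,-0.001,5],[0,0,0,0,0,-0.001,5],[0,0,0,0,0,-0.001,5],[0,0,0,0,0,0,5]]'|grep -E 'pos|ft';  python3 lid.py +w12
```

```text
position: [0.5833, 0.1222, 0.0983]
ft_force: [9.8, -1.7, 15.1]
position: [0.583, 0.1222, 0.0992]
ft_force: [12.1, -1.2, 2.8]Traceback (most recent call last):
  File "lid.py", line 19, in <module>
    print(n,lidang(ld(n)))
            ~~~~~~^^^^^^^
  File "lid.py", line 11, in lidang
    rail=r0+edge(dk[0],1); top=r0+edge(dk[-1],-1)
                                  ~~~~^^^^^^^^^^^
  File "lid.py", line 10, in edge
    j=i-s; return i-s*(125-g[i])/(g[j]-g[i])
                                  ~^^^
IndexError: index 60 is out of bounds for axis 0 with size 60
```

```bash
python3 -m jog '[[0,0,0,-0.001,0,0,5],[0,0,0,-0.001,0,0,5],[0,0,0,0,0,0,5]]'|grep -E 'pos|ft'; python3 -m jog '[[0,0,0,0,0,0,15],[0,0,0,0,0,0,20],[0,0,0,0,0,0,25],[0,0,0,0,0,0,25]]' 20|grep -E 'pos|ft|width|grip'
```

```text
position: [0.5831, 0.1222, 0.0992]
ft_force: [3.4, -1.9, 6.6]
position: [0.5805, 0.1224, 0.0973]
ft_force: [0.2, 0.3, -0.2]
grip_width: 0.0213
gripper_force: 0.0
```

```bash
python3 -m jog '[[0,0,0,0,0,0,50],[0,0,0,0,0,0,50],[0,0,0,0,0,-0.01,50],[0,0,0,0,0,-0.03,50],[0,0,0,0,0,-0.05,50],[0,0,0,0,0,-0.04,50],[0,0,0,0.05,0,0,50],[0,0,0,0,0,0,50]]'|grep -E 'time|pos|ft|width'; python3 - <<'E'
from lid import *
d=cap('wrist','w13'); S=cap('scene','s13'); T=cap('top','t13')
print(lidang(d))
print('now pred: knob at tr=.044', proj(d,[W(p,L(0,.214,.002,.041)),W(p,[-.124,.0025,.129])]).round().tolist())
# change in top/scene pictures near bystanders
a=cv2.imread('pics/top0.png').astype(int);b=cv2.imread('pics/t13.png').astype(int)
for n,(u,v,r) in dict(jar=(137,219,16),rosin=(196,233,12),plane=(366,255,25),knife=(457,350,40)).items():
    print(n,np.abs(a-b)[v-r:v+r,u-r:u+r].mean().round(1))
g=d['pixels'].astype(int); m=((g[...,0]>120)&(g[...,2]<70)&(g[...,0]-g[...,1]<60)&(g[...,1]>90)); 
c,h=np.cos(p[2]),0
u=int(proj(d,[W(p,L(0,.214,.002,.041))])[0][0]); print('u',u,''.join('#' if x else '.' for x in m[120:340,u]))
E
```

```text
time_s: 21.6
position: [0.5283, 0.1258, 0.2289]
ft_force: [-0.3, -0.1, -0.5]
grip_width: 0.0428Traceback (most recent call last):
  File "<stdin>", line 3, in <module>
  File "lid.py", line 11, in lidang
    rail=r0+edge(dk[0],1); top=r0+edge(dk[-1],-1)
                                  ~~~~^^^^^^^^^^^
  File "lid.py", line 10, in edge
    j=i-s; return i-s*(125-g[i])/(g[j]-g[i])
                                  ~^^^
IndexError: index 60 is out of bounds for axis 0 with size 60
```

```bash
python3 - <<'E'
from go import *
d=ld('w13')
for y in (-.12,-.08,-.04,.05,.09,.13):
    u,v=proj(d,[W(p,[-.09,y,.11])])[0]; u2,v2=proj(d,[W(p,L(0,.228,y,0))])[0]
    if 3<u<636: print(y,int(u),round(v,1),round(v2,1),d['pixels'][int(v)-12:int(v)+14,int(u)-1:int(u)+2,0].mean(1).astype(int).tolist())
a=cv2.imread('pics/top0.png');b=cv2.imread('pics/t13.png')
for n,(u,v,r) in dict(jar=(137,219,16),rosin=(196,233,13),plane=(366,255,25),knife=(457,350,42)).items():
    t=a[v-r:v+r,u-r:u+r]; R_=cv2.matchTemplate(b[v-r-10:v+r+10,u-r-10:u+r+10],t,cv2.TM_CCOEFF_NORMED); _,m,_,l=cv2.minMaxLoc(R_); print(n,round(m,2),l[0]-10,l[1]-10)
# brass mask profile along the bolt column
c=lambda X: proj(d,[W(p,X)])[0]
print('knob home pred',c(L(0,.2155,.002,.041)),'keeper',c([-.124,.0025,.129]),'keeper edges',c([-.1355,.0025,.129]),c([-.1125,.0025,.129]))
hsv=cv2.cvtColor(d['pixels'],cv2.COLOR_RGB2HSV); m=((hsv[...,0]>18)&(hsv[...,0]<32)&(hsv[...,1]>130)&(hsv[...,2]>60)).astype(np.uint8)
k=c(L(0,.2155,.002,.041)).astype(int)
for r in range(k[1]-75,k[1]+80,4): 
    print(r,''.join('#' if x else '.' for x in m[r,k[0]-60:k[0]+60:2]))
E
```

```text
-0.12 191 266.7 268.7 [97, 96, 98, 94, 93, 93, 93, 96, 96, 97, 86, 71, 97, 130, 133, 134, 137, 139, 136, 135, 136, 135, 133, 132, 132, 133]
-0.08 233 266.9 268.9 [144, 144, 141, 140, 140, 138, 138, 138, 138, 140, 132, 95, 91, 128, 136, 136, 137, 139, 137, 135, 137, 136, 135, 136, 135, 136]
-0.04 276 267.0 269.0 [139, 140, 139, 139, 140, 138, 135, 139, 143, 146, 106, 87, 120, 136, 138, 138, 139, 139, 137, 137, 136, 136, 134, 135, 136, 136]
0.05 372 267.1 269.1 [145, 144, 143, 145, 147, 145, 144, 141, 138, 136, 112, 87, 101, 123, 131, 129, 127, 127, 127, 126, 126, 127, 131, 135, 137, 137]
0.09 415 267.1 269.0 [75, 76, 79, 98, 132, 139, 135, 130, 128, 127, 109, 77, 84, 114, 120, 116, 116, 116, 114, 114, 112, 114, 121, 124, 126, 125]
0.13 457 267.0 268.9 [128, 125, 121, 121, 123, 126, 128, 129, 131, 128, 128, 109, 69, 76, 114, 116, 118, 121, 121, 121, 121, 121, 124, 125, 127, 127]
jar 1.0 0 0
rosin -0.07 10 -10
plane 0.93 0 0
knife 0.67 0 0
knob home pred [321.30387995 302.24309558] keeper [321.94675492 238.79133897] keeper edges [321.97788025 225.73970521] [321.91625003 251.51694353]
22
[... 1832 characters left out ...]
...................####.##........................
343 .........................##.......#.#.......................
347 ........................##.######.###.......................
351 ........................####..###.###.......................
355 ........................#########.###.......................
359 ........................######.###.##.......................
363 ........................####.#####.##.......................
367 ........................####.########.......................
371 ........................#.##########........................
375 ..........................########..........................
379 ..........................####.##.##........................
```

The gap at the lid edge is about 2 px, which matches flush. The rod runs into the keeper, and the jar, plane and knife haven't moved. The arm hides the rosin in the top view, but the gripper never came near it. The gripper is clear, so I'm handing the job in.

```bash
python3 -c "
from rig import job
print(job.close_job())"
```

```text
the job is handed in; nothing more can be done
None
```

The job is handed in, with no verdict returned: the lid reads flush, the bolt stopped solidly at the depth expected for home, and pushes stayed near 20 N down and 12 N along the bolt; the jar, plane and knife had not moved, and the rosin was hidden from my last check but never approached.

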